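# Seat the specimen stage and lock its cam clamp

## Robot

A 6-joint arm with a two-finger parallel gripper is mounted at the origin on the work surface. World frame = base frame: x ahead of the robot, y to its left, z up, the work surface at z = 0. Lengths are in mm, angles in rad, forces in N, time in s.
With the tool pointing down it reaches from about 400 to 925 mm from the base axis. Payload 12.5 kg.
Tool frame: the origin (TCP) lies at the very end of the fingers, on their centre line; the grasp point (between the pads) lies 19 mm behind it; x points along the fingers, y is the direction in which the jaws open and shut, and the axes are right-handed (so a half turn about x gives the same grasp; the last joint's range is limited). The gripper opens to 95 mm and grips with 3 to 60 N. Pads are 20 mm wide; open, the fingers measure 119 mm over their backs; the gripper's body (75 mm by 180 mm) begins 59 mm behind the grasp point.
Start: joints at [-1.273, 0.491, 1.559, -0, 1.092, -0.106], TCP at [245.596, -574.743, 214.661] pointing down, gripper open.
Joint ranges: [-3.1, 3.1], [-0.84, 2.19], [0.05, 2.79], [-1.13, 4.28], [0.06, 2.93], [-2.69, 2.69]. Speed limits (rad/s): [2.22, 2.22, 2.79, 3.14, 3.14, 3.14].

## Interface

Orientations are given as [roll, pitch, yaw] about the fixed x, y, z axes, in that order (R = Rz(yaw) Ry(pitch) Rx(roll)).
In Python, from cell import * gives the robot as it stands.
- The arm moves only by the tool step_arm, never from a script. Its argument "steps" is a list of rows, each a list of 4 numbers: the shift along the tool's x, y, z in units of 50 mm (1.0 is 50 mm), then the turn about the tool's x in units of 8 degrees (1.0 is 8 degrees). A call has 1 to 20 rows; each row shifts and turns the commanded pose from where the row before left it, along the tool's axes as they then stand; what a row does not reach is not made up. A row lasts 1/8 s, in which the tool goes at most 62.5 mm and 10.7 degrees, less where a joint would pass 70% of its speed; a pose out of reach is approached as far as the arm can. A call is refused whole if a number of a shift passes 1 or a number of a turn 1, either way. A call with a gripper value outside its range is refused whole. "jaw" is the closure, from 0 (fully open) to 1 (shut), set as the call begins (left out, the last holds). The fingers move at their own pace and stop on an object; the grip force is fixed at half the most. Time passes only in rows, so rows that do not move let the fingers close. It gives the time, the measured TCP pose, the force and the opening at its end, in the units of the state.
- state(): the state, without advancing time (a new reading comes with each control period).
- read_camera(name): name is "side" or "top"; returns the picture (420x560x3 uint8, red, green, blue); there is no depth.
- camera_info(name): a dict with "mtx" (3x3 intrinsics, pixels), "eye" and "attitude" of the camera in the world. Camera axes: x right, y down, z forward; pixel columns grow to the right and rows downward; lengths in mm; the calibration is good to about 2 mm. A picture is of the moment at which its call begins. camera_info takes no time and is no camera call.
- job_done(): hands the job in, once; it reports no verdict.
The state is a dict: "t": time; "joints": joint angles; "qvel": joint speeds; "tau": joint torques, N m; "eef_pos": TCP position; "tcp_rot": TCP orientation; "ft_force": force on the tool from outside, world axes, zero at the start; "moment": the same for the moment, N m; "opening": opening from 0.0 (shut) to 1.0 (fully open).
Only numpy, scipy, OpenCV 4.12 (cv2) and the standard library are available. Lean on these libraries where they do the work, as an engineer would, in place of code of your own. Each camera call takes 0.05 s, during which the arm holds its last target.

## Task

The small round stage of the specimen stand has been left raised and its clamp lever open. With the lever still open, press the stage straight down until its tube is fully home and bears firmly on the stop ring (at least 8 N, never more than 35 N; the ring is set differently each time, so feel for it), then swing the cam lever all the way round over centre until it is fully closed and grips the tube, never pushing on the lever with more than 25 N. Leave the other things on the bench where they are and let go of everything.

Things in the scene. Friction and masses are not known exactly. Their poses are not given: they have to be found in the camera images.
- column: The fixed stand: white base plate 18 mm thick (200 x 220 mm: 140 mm to -x of its frame, 60 to +x, 110 each side), upright aluminium tube 29 mm across. Origin on the tube's vertical axis at bench level; z up; -x points from the axis to the lever's pivot.
- collar: The fixed black clamp collar, 42 mm across, 70 to 96 mm above the bench, with the steel stop ring (36 mm across) it carries round the tube. The stop ring is screwed to a height that differs each time: its upper face stands 98 to 110 mm above the bench and is not measured. It does not give: met at 10 mm/s the blow is some 20 N, at 20 mm/s over 30 N. Origin: on the column's axis at bench level.
- stage: Steel tube 18 mm across, sliding only up and down in the column, with a hub (30 mm across, 10 high) and on it a black round plate (56 mm across, 8 thick). Origin: centre of the hub's underside, which lands on the stop ring, 98 to 110 mm above the bench; starts at 122 to 140 mm. 190 to 310 g; 4.5 N of friction holds it where left, so 1 to 3 N push it down until it meets the rigid ring.
- stage_top (a point): Centre of the flat upper face of the stage's round plate, the place to press: 18 mm above stage's origin, so 116 to 128 mm above the bench when fully home.
- lever (a joint): Cam lever angle: 0 open, 2.5 rad closed (hard stop); swings level, clockwise from above as it closes. Starts at 0 to 0.3 and stays there; from 0.5 on a spring throws it back open if let go. Hardest at 1.2 to 1.8 (0.6 N m; 8 to 13 N at 60 mm); dead centre 2.25, then it snaps to 2.5. It points 1.3 rad from the column's -x towards -y at 0, 1.2 rad towards +y when closed.
- lever_pivot (a point): Centre of the lever's pivot pin (steel hub 24 mm across and 26 mm high), 83 mm above the bench, 45 mm from the column's axis on its -x side.
- lever_tip (a point): Centre of the round knob (16 mm across, 20 mm high) at the lever's free end, 78 mm from the pivot, 83 mm above the bench.
- grip: The lever's black handle bar with the end knob: 9 mm thick, 18 mm high (74 to 92 mm above the bench), running from the pivot hub to 86 mm from the pivot. Origin at the pivot, 83 mm above the bench; its x axis points along the bar to the tip. Push it sideways, 55 to 75 mm from the pivot.
- jaw: Small steel jaw in the clamp, driven by the cam through a link; it moves about 11 mm towards the tube and presses on it with about 30 N when the lever is closed. Not to be handled. Origin: the jaw's rear, 14 to 26 mm from the column's axis.
- dish: Bystander: closed clear petri dish, 62 mm across, 14 mm high, lying on the stand's base plate under the lever's swing. Origin: centre of its underside.
- dishes: Bystander: stack of four clear petri dishes, 62 mm across, 58 mm high, beside the stand. Origin: centre of its underside.
- tub: Bystander: clear culture tub with white lid, 114 mm across, 75 mm high, behind the stand. Origin: centre of its underside.
- bottle: Bystander: bottle with blue cap, 54 mm across, 115 mm high, behind the stand. Origin: centre of its underside.
- spatula: Bystander: steel spatula, 170 mm long, lying on the bench. Origin: centre of its underside.
- forceps: Bystander: steel forceps, 130 mm long, lying on the bench. Origin: centre of its underside.
- rack: Bystander: rack of blue-capped tubes, 205 x 85 mm, 108 mm high. Origin: centre of its underside.

How it is judged (in metres and radians):
On the way, in this order (a step that is already met when the one before it is completed fails the run):
1. with the lever still open (under 1 rad) the stage is home and bears on the stop ring with more than 8 N (contact force between stage and collar above 8 N and value of joint lever below 1 rad), for 0.1 s.
2. the lever is over centre and closed (past 2.4 rad) (value of joint lever above 2.4 rad), for 0.2 s.
At the end, for the whole second after the job is handed in: The stage still rests in contact on its stop ring, the lever is closed past centre (over 2.4 of 2.5 rad), the jaw grips the tube with more than 20 N, and all is at rest (contact force between stage and collar above 0.3 N and value of joint lever above 2.4 rad and contact force between jaw and stage above 20 N and linear speed of stage below 0.01 m/s and velocity of joint lever between -0.1 and 0.1 rad/s); the robot touches nothing.
It fails at once if the stage is pressed on its stop ring with more than 35 N (contact force between stage and collar above 35 N).
It fails at once if the lever's handle is pushed with more than 25 N (contact force between any of the fingers, the arm and grip above 25 N).
It fails at once if a bystander is shifted by more than 20 mm (distance of any of dish, dishes, tub, bottle, spatula, forceps, rack from where it was at the start of the episode above 0.02 m).
It also fails if it takes over 51 s, if anything falls off the work surface, if the arm or the gripper's body presses on something with over 40 N, if the wrist force passes 120 N, or if a joint passes its speed limit or range.

## Working session

There is one attempt and no reset: what is moved stays moved. The work goes in short steps, Python scripts to look and compute and a tool call to move; the robot and the scene stay as the last step left them, time stands still between calls to the robot, and variables do not carry over. Pictures are saved under pics/ and viewed, and the job is handed in when it is done.

Besides the shell and the picture viewer there is one more tool, called after "Call:" in YAML: its name, and indented under it one key for each argument. step_arm: Moves the arm, as the interface text tells. Its arguments: {"type":"object","properties":{"steps":{"type":"array","items":{"type":"array","items":{"type":"number"}}},"jaw":{"type":"number"}},"required":["steps"]}

```bash
mkdir -p pics
python3 - <<'E'
from cell import *
import cv2
for n in("side","top"):
    im=read_camera(n); cv2.imwrite(f"pics/{n}0.png",cv2.cvtColor(im,cv2.COLOR_RGB2BGR))
    print(n,camera_info(n))
print(state())
E
```

```text
side {'mtx': array([[528.61685227,   0.        , 278.62926295],
       [  0.        , 528.61685227, 208.98770636],
       [  0.        ,   0.        ,   1.        ]]), 'eye': array([ 37.85925662, 500.74549752, 909.05269082]), 'attitude': array([-2.39650407,  0.00785451, -2.28064967])}
top {'mtx': array([[502.43053661,   0.        , 274.80032631],
       [  0.        , 502.43053661, 196.29556785],
       [  0.        ,   0.        ,   1.        ]]), 'eye': array([4.37989507e+02, 9.06734744e-02, 1.13480332e+03]), 'attitude': array([-2.99722824,  0.01224678, -1.57854866])}
{'t': 0.1, 'joints': array([-1.27262105e+00,  4.91503274e-01,  1.55935725e+00, -2.44609931e-05,
        1.09169526e+00, -1.05622743e-01]), 'qvel': array([-2.78117883e-04, -1.25739371e-03, -1.58479912e-03,  6.34052793e-04,
        3.31758839e-05, -5.22298187e-04]), 'tau': array([ 2.40718393e-03, -6.13623548e+01, -2.58605450e+01,  6.93585724e-02,
        4.70422651e-02, -4.21449636e-05]), 'eef_pos': array([ 245.51480303, -574.54275082,  214.12846775]), 'tcp_rot': array([-1.65389611,  1.56983296,  1.89150585]), 'ft_force': array([ 0.87261456, -0.21174056, -1.02653814]), 'moment': array([-0.00770772,  0.01832586, -0.00341764]), 'opening': 1.001528754065871}
```

View pics/side0.png

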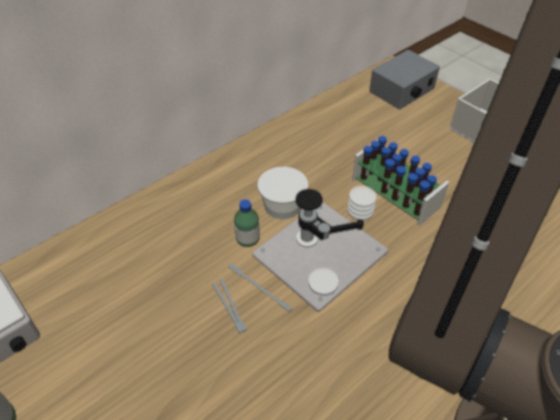

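View pics/top0.png

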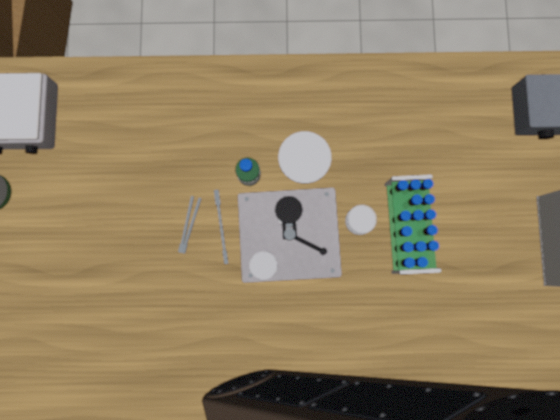

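The top view shows the stage at about (289,209), the pivot at (289,233), the knob at (323,251) and the dish at (263,265). In the side view the stage is at (309,200) and the knob at (360,225). Next I'll turn these into positions.

```bash
cat > h.py <<'E'
import numpy as np, cv2
from scipy.spatial.transform import Rotation as R
from cell import *
def ray(n,uv):
    c=camera_info(n); d=np.linalg.inv(c["mtx"])@[uv[0],uv[1],1]
    return np.array(c["eye"]),R.from_euler("xyz",c["attitude"]).as_matrix()@d
def onz(n,uv,z):
    e,d=ray(n,uv); return e+d*(z-e[2])/d[2]
def tri(a,b):
    e,d=ray("top",a); f,g=ray("side",b)
    s=np.linalg.lstsq(np.c_[d,-g],f-e,rcond=None)[0]; p=e+d*s[0];q=f+g*s[1]
    return (p+q)/2,np.linalg.norm(p-q)
def proj(n,p):
    c=camera_info(n); q=c["mtx"]@(R.from_euler("xyz",c["attitude"]).as_matrix().T@(np.array(p)-c["eye"])); return q[:2]/q[2]
E
python3 - <<'E'
from h import *
t=cv2.imread("pics/top0.png"); s=cv2.imread("pics/side0.png")
def blobs(im,box):
    x0,y0,x1,y1=box; g=im[y0:y1,x0:x1].max(2); m=(g<60).astype(np.uint8)
    n,l,st,c=cv2.connectedComponentsWithStats(m)
    for i in range(1,n):
        if st[i,4]>15: print(st[i]+[x0,y0,0,0,0],c[i]+[x0,y0])
print("top");blobs(t,(240,190,342,284));print("side");blobs(s,(260,180,390,300))
# plate
hsv=cv2.cvtColor(t,cv2.COLOR_BGR2HSV); m=((hsv[...,1]<30)&(hsv[...,2]>100)).astype(np.uint8); m[:186]=0;m[286:]=0;m[:,:232]=0;m[:,345:]=0
cs=max(cv2.findContours(m,0,2)[0],key=cv2.contourArea); r=cv2.minAreaRect(cs); b=cv2.boxPoints(r); print(r,b)
P=np.array([onz("top",p,18) for p in b]);print(P.round(1)); print(np.linalg.norm(np.diff(P,axis=0),axis=1))
cv2.imwrite("pics/tc.png",cv2.resize(t[180:290,230:350],None,fx=6.6,fy=5.4,interpolation=2)); cv2.imwrite("pics/sc.png",cv2.resize(s[180:310,245:395],None,fx=4.5,fy=4.5,interpolation=2))
E
```

```text
top
[276 197  25  32 508] [288.35826772 210.03937008]
[296 237  30  17  82] [311.57317073 245.24390244]
side
[380 180   7  13  54] [383.75925926 186.18518519]
[296 190  26  21 403] [308.57320099 199.62531017]
[299 219  25  20 197] [310.60406091 228.10659898]
[330 220  33  13 177] [347.16384181 226.48587571]
((288.74658203125, 234.69139099121094), (88.84642028808594, 98.65299987792969), 86.633544921875) [[236.89659 193.24138]
 [335.37936 187.44829]
 [340.59656 276.14142]
 [242.1138  281.9345 ]]
[[ 608.2   97.8   18. ]
 [ 619.3 -123.9   18. ]
 [ 422.2 -130.4   18. ]
 [ 411.3   85.7   18. ]]
[221.90985325 197.15434141 216.32293866]
```

View pics/tc.png

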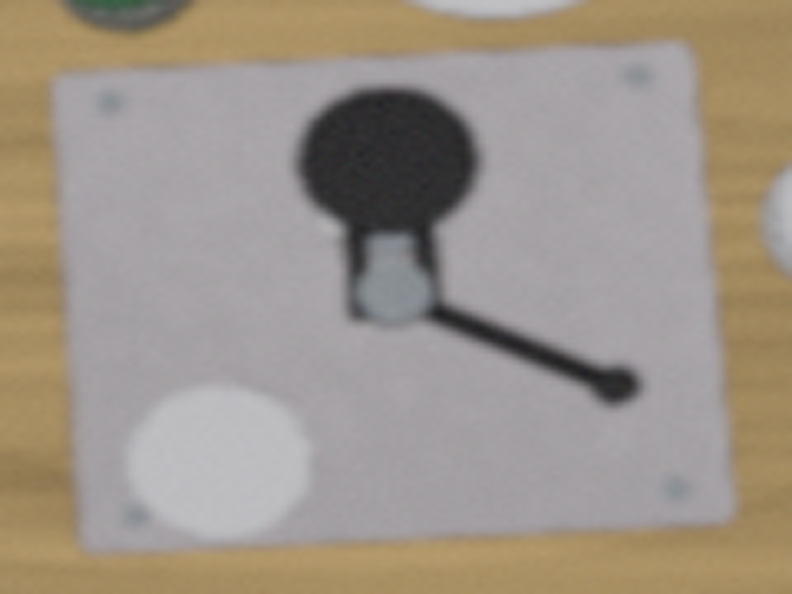

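View pics/sc.png

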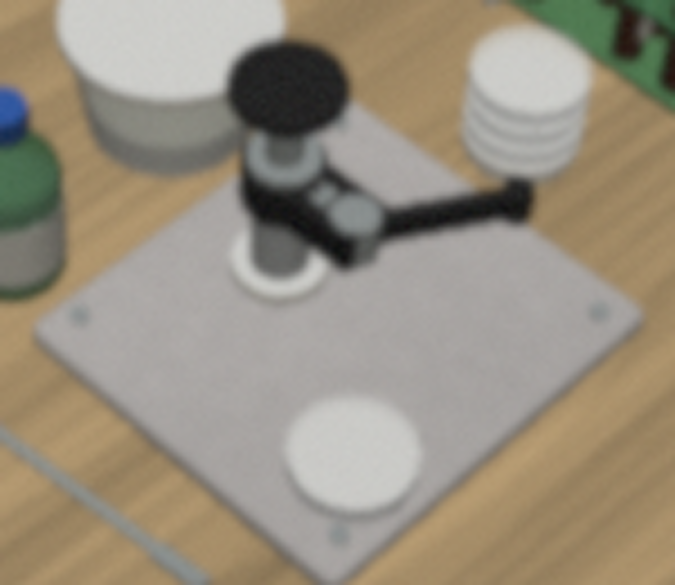

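The crops show the stage disc at top (388,158) and side (289,88), the pivot hub at (394,290) and (356,213), and the knob at (615,384) and (517,200), all in crop pixels. The lever is open and the stage is raised.

Run:
```python
from h import *
T=lambda u,v:(230+u/6.6-.4,180+v/5.4-.4)
S=lambda u,v:(245+u/4.5-.4,180+v/4.5-.4)
for n,a,b in(("disc",(388,158),(289,88)),("hubtop",(394,290),(356,213)),("knob",(615,384),(517,200))):
    print(n,tri(T(*a),S(*b)))
print("hub z96",onz("top",T(394,290),96),onz("side",S(356,213),96)); print("knob z93",onz("top",T(615,384),93))
for z in(140,150,158):print("disc",z,onz("top",T(388,158),z),onz("side",S(289,88),z))
P=np.array([onz("top",T(*p),18) for p in((55,75),(690,42),(735,520),(80,550))]);print(P.round(1))
Q=np.array([onz("side",S(*p),18) for p in((36,325),(642,318),(330,580))]);print(Q.round(1))
# axis from plate corners
src=np.array([[60,110],[60,-110],[-140,-110],[-140,110]])
def fit(P):
    A=src-src.mean(0);B=P[:,:2]-P[:,:2].mean(0)
    th=np.arctan2((A[:,0]*B[:,1]-A[:,1]*B[:,0]).sum(),(A*B).sum())
    Rm=np.array([[np.cos(th),-np.sin(th)],[np.sin(th),np.cos(th)]])
    o=P[:,:2].mean(0)-Rm@src.mean(0);print("yaw",th,"org",o,"pivot",o+Rm@[-45,0])
    for q in(0,.3,1.2,2.5):
        a=np.pi+1.3-q; print(q,o+Rm@[-45,0]+78*Rm@[np.cos(a),np.sin(a)])
fit(P)
print("dish",onz("top",T(220,460),32))
```

```text
disc (array([556.1569484 , -15.80571637, 146.51853876]), np.float64(0.5514506231849028))
hubtop (array([511.29539114, -17.66555213,  99.41306369]), np.float64(0.018613661705490486))
knob (array([475.68740515, -86.68030065,  87.01998084]), np.float64(0.4374170999561946))
hub z96 [511.54426259 -17.71815544  96.        ] [513.28373533 -19.85661115  96.        ]
knob z93 [475.30159489 -86.31994539  93.        ]
disc 140 [557.15027302 -15.73228811 140.        ] [560.36070371 -20.38519766 140.        ]
disc 150 [555.95244062 -15.57323193 150.        ] [553.56661205 -13.6089299  150.        ]
disc 158 [554.99417469 -15.44598699 158.        ] [548.13133872  -8.1879157  158.        ]
[[ 607.6   95.4   18. ]
 [ 619.5 -121.1   18. ]
 [ 422.7 -131.2   18. ]
 [ 412.4   86.6   18. ]]
[[ 608.    93.3   18. ]
 [ 422.5 -126.3   18. ]
 [ 414.9   84.8   18. ]]
yaw 0.049817420467280785 org [555.49497527 -15.58613777] pivot [510.55080367 -17.82699454]
0 [493.45438688 -93.93029626]
0.3 [471.72790943 -85.478919  ]
1.2 [433.42453269 -29.46908739]
2.5 [478.70178266  53.37440897]
dish [448.09397246  39.34089142  32.        ]
```

```bash
cat >> h.py <<'E'
def tool():
    s=state(); return np.array(s["eef_pos"]),R.from_euler("xyz",s["tcp_rot"]).as_matrix(),s
def delta(p):
    e,M,s=tool(); return (M.T@(np.array(p)-e)/50).round(3)
E
python3 - <<'E'
from h import *
e,M,s=tool();print(M.round(3),e); print(delta((556,-16,170)))
print(np.arctan2(M[1,2],M[0,2]),np.arctan2(M[1,1],M[0,1]))
E
```

```text
[[-0.     0.393 -0.92 ]
 [ 0.001 -0.92  -0.393]
 [-1.    -0.001 -0.   ]] [ 245.51480303 -574.54275082  214.12846775]
[  0.891  -7.832 -10.099]
-2.737783386444471 -1.1669869828810875
```

Call:
step_arm:
  steps:
    - [0, -0.56, -0.72, 0]
    - [0, -0.56, -0.72, 0]
    - [0, -0.56, -0.72, 0]
    - [0, -0.56, -0.72, 0]
    - [0, -0.56, -0.72, 0]
    - [0, -0.56, -0.72, 0]
    - [0, -0.56, -0.72, 0]
    - [0, -0.56, -0.72, 0]
    - [0, -0.56, -0.72, 0]
    - [0, -0.56, -0.72, 0]
    - [0, -0.56, -0.72, 0]
    - [0, -0.56, -0.72, 0]
    - [0, -0.56, -0.72, 0]
    - [0, -0.56, -0.72, 0]
    - [0, 0, 0, -1]
    - [0, 0, 0, -1]
  jaw: 1

```text
t: 2.1
eef_pos: [555.0, -15.5, 214.2]
tcp_rot: [-0.754, 1.57, 3.077]
ft_force: [0.4, -0.2, -0.0]
opening: 0.007
```

Call:
step_arm:
  steps:
    - [0.1, 0, 0, -1]
    - [0.1, 0, 0, -1]
    - [0.1, 0, 0, -1]
    - [0.1, 0, 0, -1]
    - [0.1, 0, 0, -1]
    - [0.1, 0, 0, -1]
    - [0.1, 0, 0, -1]
    - [0.1, 0, 0, -1]
    - [0.1, 0, 0, -1]
    - [0, 0, 0, -1]
    - [0, 0, 0, -1]
    - [0, 0, 0, -1]
    - [0, 0, 0, -1]
    - [0, 0, 0, -1]
    - [0, 0, 0, -0.2]
    - [0, 0, 0, 0]

```text
t: 4.1
eef_pos: [555.0, -16.2, 169.5]
tcp_rot: [-2.611, 1.571, -3.09]
ft_force: [0.3, 0.1, 0.3]
opening: 0.004
```

Run:
```python
from h import *
e,M,s=tool();print(s["t"],M.round(3),e,s["ft_force"],s["joints"],s["opening"]); print(delta((556,-16,160)))
print(np.arctan2(M[1,2],M[0,2]))
for n in("side","top"):
    im=read_camera(n); cv2.imwrite(f"pics/{n}1.png",cv2.cvtColor(im,cv2.COLOR_RGB2BGR))
```

```text
4.1 [[-0.     0.46   0.888]
 [-0.     0.888 -0.46 ]
 [-1.    -0.    -0.   ]] [554.95779519 -16.24592204 169.49345544] [0.33865032 0.06095966 0.27321878] [-1.48218030e-01  4.44332426e-01  1.78352200e+00 -6.44985674e-05
  9.13990072e-01 -1.24073933e+00] 0.004208254400128594
[0.19  0.014 0.016]
-0.47823565613138247
```

Call:
step_arm:
  steps:
    - [0.1, 0, 0, 0]
    - [0.1, 0, 0, 0]
    - [0.1, 0, 0, 0]
    - [0.05, 0, 0, 0]
    - [0.05, 0, 0, 0]
    - [0.05, 0, 0, 0]
    - [0.05, 0, 0, 0]
    - [0.05, 0, 0, 0]
    - [0.05, 0, 0, 0]
    - [0.05, 0, 0, 0]
    - [0.05, 0, 0, 0]
    - [0.05, 0, 0, 0]
    - [0.04, 0, 0, 0]
    - [0.02, 0, 0, 0]
    - [0, 0, 0, 0]

```text
t: 6.08
eef_pos: [554.9, -16.3, 128.9]
tcp_rot: [-2.55, 1.57, -3.026]
ft_force: [0.4, 0.2, -0.1]
opening: 0.004
```

Call:
step_arm:
  steps:
    - [0.01, 0, 0, 0]
    - [0.01, 0, 0, 0]

```text
t: 6.32
eef_pos: [554.9, -16.2, 128.1]
tcp_rot: [-2.023, 1.571, -2.499]
ft_force: [-1.9, -0.3, 2.4]
opening: 0.003
```

Run:
```python
from h import *
im=read_camera("side"); cv2.imwrite("pics/side2.png",cv2.cvtColor(cv2.resize(im[130:310,225:425],None,fx=3,fy=3,interpolation=2),cv2.COLOR_RGB2BGR))
s=state();print(s["eef_pos"],s["ft_force"])
```

```text
[554.93187181 -16.25957185 128.06683417] [-1.29927947 -0.02009357  1.62731232]
```

View pics/side2.png

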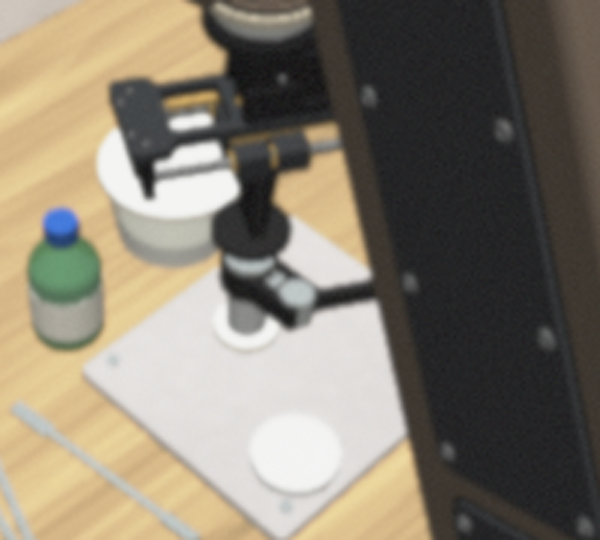

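The side view shows the fingertips centred on the stage at about (252,228). The stage has come down with them and nothing else is touched. I'll keep feeling downward for the ring.

Call:
step_arm:
  steps:
    - [0.01, 0, 0, 0]
    - [0.01, 0, 0, 0]

```text
t: 6.62
eef_pos: [555.0, -16.3, 127.1]
tcp_rot: [-2.256, 1.571, -2.732]
ft_force: [-0.5, 0.2, 2.7]
opening: 0.004
```

Call:
step_arm:
  steps:
    - [0.01, 0, 0, 0]
    - [0.01, 0, 0, 0]

```text
t: 6.88
eef_pos: [555.0, -16.2, 126.1]
tcp_rot: [-2.357, 1.571, -2.833]
ft_force: [-2.3, 0.1, 1.8]
opening: 0.006
```

Call:
step_arm:
  steps:
    - [0.01, 0, 0, 0]
    - [0.01, 0, 0, 0]

```text
t: 7.12
eef_pos: [555.0, -16.2, 125.1]
tcp_rot: [-2.267, 1.571, -2.743]
ft_force: [-2.8, 0.3, 2.2]
opening: 0.001
```

Call:
step_arm:
  steps:
    - [0.01, 0, 0, 0]
    - [0.01, 0, 0, 0]

```text
t: 7.38
eef_pos: [555.0, -16.2, 124.1]
tcp_rot: [-1.761, 1.571, -2.237]
ft_force: [-1.2, 0.1, 2.4]
opening: 0.006
```

Call:
step_arm:
  steps:
    - [0.01, 0, 0, 0]
    - [0.01, 0, 0, 0]

```text
t: 7.62
eef_pos: [555.0, -16.2, 123.1]
tcp_rot: [-1.135, 1.571, -1.611]
ft_force: [-2.8, -0.3, 2.6]
opening: 0.003
```

Call:
step_arm:
  steps:
    - [0.01, 0, 0, 0]
    - [0.01, 0, 0, 0]

```text
t: 7.88
eef_pos: [555.1, -16.2, 122.1]
tcp_rot: [-0.546, 1.571, -1.022]
ft_force: [-2.0, -0.4, 2.2]
opening: 0.008
```

Call:
step_arm:
  steps:
    - [0.01, 0, 0, 0]
    - [0.01, 0, 0, 0]

```text
t: 8.12
eef_pos: [555.0, -16.3, 121.1]
tcp_rot: [-1.015, 1.571, -1.491]
ft_force: [-3.5, 0.5, 2.0]
opening: 0.007
```

Call:
step_arm:
  steps:
    - [0.01, 0, 0, 0]
    - [0.01, 0, 0, 0]

```text
t: 8.38
eef_pos: [555.0, -16.2, 120.1]
tcp_rot: [-0.812, 1.571, -1.288]
ft_force: [-1.2, 0.3, 2.3]
opening: 0.006
```

Call:
step_arm:
  steps:
    - [0.01, 0, 0, 0]
    - [0.01, 0, 0, 0]

```text
t: 8.62
eef_pos: [555.0, -16.2, 119.1]
tcp_rot: [-1.79, 1.571, -2.266]
ft_force: [-1.8, 0.7, 1.4]
opening: 0.006
```

Call:
step_arm:
  steps:
    - [0.01, 0, 0, 0]
    - [0.01, 0, 0, 0]

```text
t: 8.88
eef_pos: [555.1, -16.3, 118.5]
tcp_rot: [-0.004, 1.571, -0.48]
ft_force: [-4.0, -0.2, 10.4]
opening: 0.003
```

Call:
step_arm:
  steps:
    - [0.004, 0, 0, 0]
    - [0, 0, 0, 0]

```text
t: 9.12
eef_pos: [555.1, -16.2, 118.5]
tcp_rot: [0.076, 1.57, -0.399]
ft_force: [-3.6, 1.5, 8.6]
opening: 0.008
```

Call:
step_arm:
  steps:
    - [0.004, 0, 0, 0]
    - [0.004, 0, 0, 0]
    - [0, 0, 0, 0]

```text
t: 9.5
eef_pos: [555.1, -16.2, 118.4]
tcp_rot: [0.168, 1.57, -0.308]
ft_force: [-4.6, 1.4, 14.1]
opening: 0.004
```

Call:
step_arm:
  steps:
    - [0.004, 0, 0, 0]
    - [0.004, 0, 0, 0]
    - [0, 0, 0, 0]
    - [0, 0, 0, 0]

```text
t: 10.0
eef_pos: [555.1, -16.3, 118.4]
tcp_rot: [0.222, 1.57, -0.254]
ft_force: [-6.8, -0.4, 18.1]
opening: 0.003
```

The stage bears on the ring at about 18 N, with its top at 118.4 mm. I'll lift off and go to the start side of the lever.

Call:
step_arm:
  steps:
    - [-0.1, 0, 0, 0]
    - [-0.3, 0, 0, 0]
    - [-0.3, 0, 0, 0]
    - [-0.3, 0, 0, 0]
    - [0, -0.32, -0.05, 0]
    - [0, -0.32, -0.05, 0]
    - [0, -0.32, -0.05, 0]
    - [0, -0.32, -0.05, 0]
    - [0, -0.32, -0.05, 0]
    - [0, 0, 0, 0]

```text
t: 11.25
eef_pos: [506.7, -82.6, 167.2]
tcp_rot: [-2.299, 1.571, -2.777]
ft_force: [0.6, -0.4, -0.1]
opening: 0.004
```

Run:
```python
from h import *
e,M,s=tool();print(s["t"],e,s["ft_force"],np.arctan2(M[1,2],M[0,2])); print(delta((507.6,-81.6,77)))
im=read_camera("side"); cv2.imwrite("pics/side3.png",cv2.cvtColor(cv2.resize(im[130:310,225:425],None,fx=3,fy=3,interpolation=2),cv2.COLOR_RGB2BGR))
im=read_camera("top"); cv2.imwrite("pics/top3.png",cv2.cvtColor(cv2.resize(im[150:300,200:400],None,fx=4,fy=4,interpolation=2),cv2.COLOR_RGB2BGR))
```

```text
11.25 [506.71157349 -82.5846462  167.15067774] [ 0.62403114 -0.44817463 -0.08401268] -0.47741744725225976
[1.803 0.026 0.007]
```

View pics/side3.png

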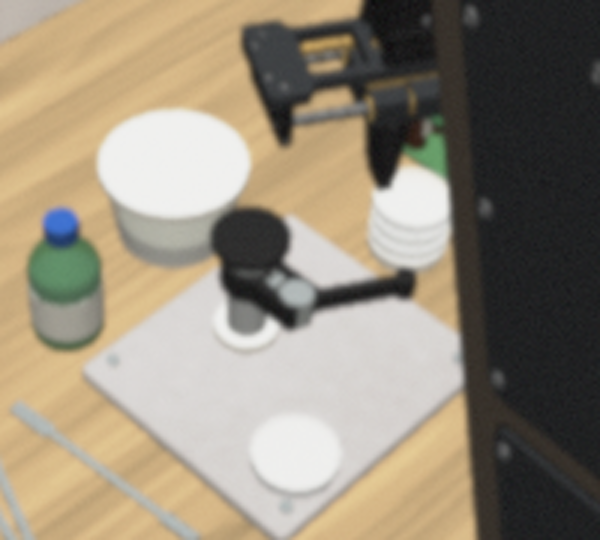

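View pics/top3.png

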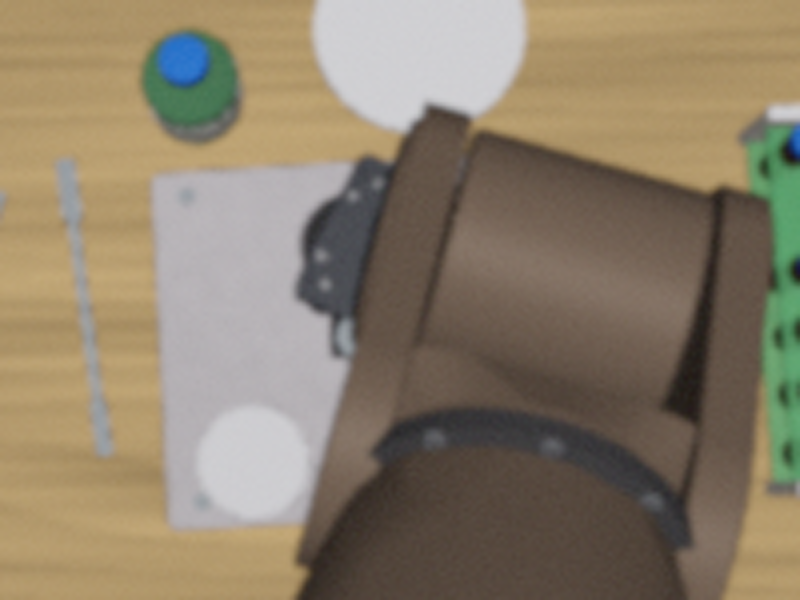

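The side view shows the stage seated at (250,240), the lever open with its knob at (405,283), and the fingertips above and behind the bar at (385,180). In the top view the arm hides the tip. I'll go down beside the bar.

Call:
step_arm:
  steps:
    - [0.25, 0, 0, 0]
    - [0.25, 0, 0, 0]
    - [0.25, 0, 0, 0]
    - [0.25, 0, 0, 0]
    - [0.25, 0, 0, 0]
    - [0.25, 0, 0, 0]
    - [0.2, 0, 0, 0]
    - [0.1, 0, 0, 0]
    - [0, 0, 0, 0]

```text
t: 12.48
eef_pos: [507.2, -81.6, 76.9]
tcp_rot: [-2.753, 1.57, 3.054]
ft_force: [1.1, 0.1, 0.2]
opening: -0.0
```

Run:
```python
from h import *
e,M,s=tool();print(s["t"],e,s["ft_force"])
im=read_camera("side"); cv2.imwrite("pics/side4.png",cv2.cvtColor(cv2.resize(im[130:310,225:425],None,fx=3,fy=3,interpolation=2),cv2.COLOR_RGB2BGR))
```

```text
12.475 [507.22732284 -81.63512959  76.90335274] [1.12426486 0.08865447 0.17570771]
```

View pics/side4.png

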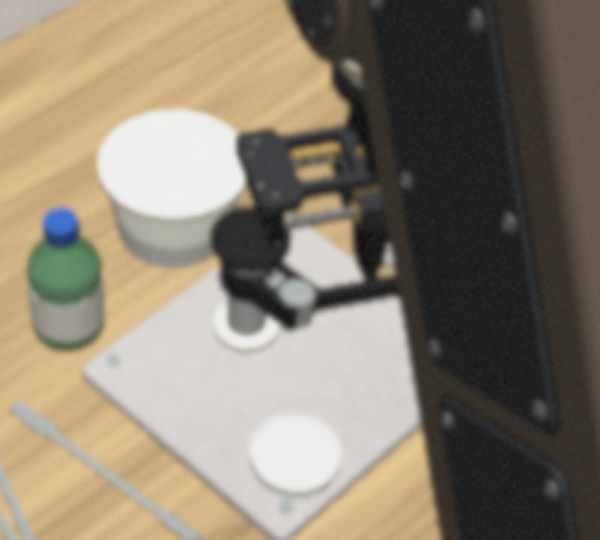

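Run:
```python
from h import *
e,M,s=tool()
for px,tcp in(((287,143),(506.7,-82.6,167.2)),((268,238),(507.2,-81.6,76.9)),((383,185),(506.7,-82.6,167.2)),((372,277),(507.2,-81.6,76.9))):
    uv=(225+px[0]/3-.3,130+px[1]/3-.3); o,d=ray("side",uv)
    A=np.c_[d,-M[:,0],-M[:,1]]; s_=np.linalg.solve(A,np.array(tcp)-o); print("along x",s_[1],"along y",s_[2])
```

```text
along x -48.12172998411727 along y 65.31097117474756
along x -52.50851676506082 along y 72.92737113458944
along x 6.2499095596423135 along y -3.593813375858696
along x 8.4004979013446 along y -5.765818548783321
```

Call:
step_arm:
  steps:
    - [-0.04, 0, 0, 0]
    - [0, 0, -0.02, 0]
    - [0, 0, -0.02, 0]
    - [0, 0, -0.02, 0]
    - [0, 0, -0.02, 0]
    - [0, 0, -0.02, 0]
    - [0, 0, -0.02, 0]
    - [0, 0, -0.02, 0]
    - [0, 0, -0.02, 0]
    - [0, 0, -0.02, 0]
    - [0, 0, -0.02, 0]

```text
t: 13.9
eef_pos: [498.6, -77.2, 79.2]
tcp_rot: [-0.112, 1.57, -0.588]
ft_force: [1.4, -3.1, -0.6]
opening: 0.003
```

Call:
step_arm:
  steps:
    - [0, 0, -0.02, 0]
    - [0, 0, -0.02, 0]
    - [0, 0, -0.02, 0]

```text
t: 14.28
eef_pos: [495.8, -75.8, 79.2]
tcp_rot: [-0.328, 1.57, -0.804]
ft_force: [1.6, -3.1, 0.2]
opening: 0.004
```

Call:
step_arm:
  steps:
    - [0, -0.011, -0.049, 0.3]
    - [0, -0.011, -0.049, 0.3]
    - [0, -0.011, -0.049, 0.3]
    - [0, -0.011, -0.049, 0.3]
    - [0, -0.011, -0.049, 0.3]
    - [0, -0.011, -0.049, 0.3]

```text
t: 15.02
eef_pos: [482.5, -70.4, 79.3]
tcp_rot: [0.525, 1.569, -0.204]
ft_force: [6.4, -2.4, -2.7]
opening: 0.003
```

```bash
cat > c.py <<'E'
from h import *
import sys
e,M,s=tool();d=e[:2]-[511,-18]; zz=M[:2,2];yy=M[:2,1]
f=np.array(s["ft_force"])
print(s["t"],"q~",4.49-((np.arctan2(zz[1],zz[0])-np.pi/2)%(2*np.pi)),"along",-yy@d,"behind",zz@d,"F z",zz@f[:2],"y",yy@f[:2],f[2])
if len(sys.argv)>1:
    im=read_camera("side"); cv2.imwrite(sys.argv[1],cv2.cvtColor(cv2.resize(im[130:310,225:425],None,fx=3,fy=3,interpolation=2),cv2.COLOR_RGB2BGR))
E
python3 c.py pics/side5.png
```

```text
15.025 q~ 0.5064148461863907 along 58.11731294471806 behind 13.644748169995093 F z 6.434978355945896 y 2.4741239882038863 -2.7374777924607736
```

View pics/side5.png

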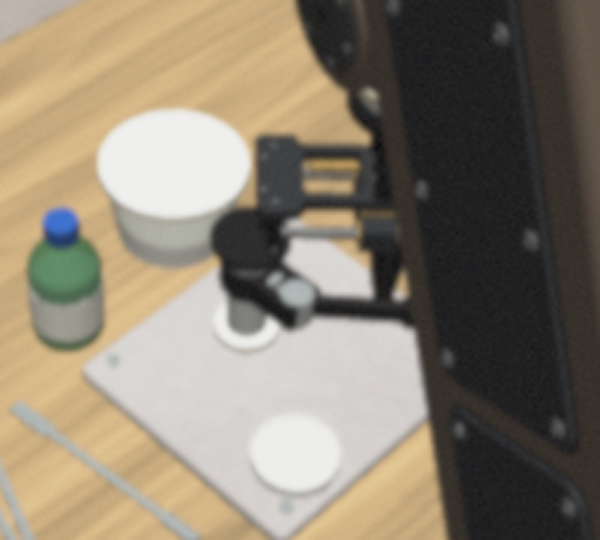

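The lever is moving with the finger: the bar now runs from the hub at (297,297) to about (410,310). The push is about 6 N, and I'll continue.

Call:
step_arm:
  steps:
    - [0, -0.011, -0.049, 0.3]
    - [0, -0.011, -0.049, 0.3]
    - [0, -0.011, -0.049, 0.3]
    - [0, -0.011, -0.049, 0.3]
    - [0, -0.011, -0.049, 0.3]
    - [0, -0.011, -0.049, 0.3]
    - [0, -0.011, -0.049, 0.3]
    - [0, -0.011, -0.049, 0.3]
    - [0, -0.011, -0.049, 0.3]
    - [0, -0.011, -0.049, 0.3]

```text
t: 16.32
eef_pos: [464.5, -55.1, 79.4]
tcp_rot: [0.838, 1.566, -0.31]
ft_force: [9.1, -7.6, -6.5]
opening: 0.006
```

```bash
python3 c.py
```

```text
16.325 q~ 0.9253003730421949 along 57.66758047532467 behind 14.731396808802732 F z 10.703337765098283 y 5.176675355894041 -6.4740878360675325
```

Call:
step_arm:
  steps:
    - [0, -0.011, -0.049, 0.3]
    - [0, -0.011, -0.049, 0.3]
    - [0, -0.011, -0.049, 0.3]
    - [0, -0.011, -0.049, 0.3]
    - [0, -0.011, -0.049, 0.3]
    - [0, -0.011, -0.049, 0.3]

```text
t: 17.08
eef_pos: [456.9, -42.6, 79.4]
tcp_rot: [1.038, 1.566, -0.361]
ft_force: [8.8, -11.4, -6.2]
opening: 0.004
```

```bash
python3 c.py
```

```text
17.075 q~ 1.176560308569056 along 57.491567584599146 behind 14.971007944014106 F z 12.739614624386668 y 6.7311594476242105 -6.188990796847319
```

Call:
step_arm:
  steps:
    - [0, -0.006, -0.049, 0.3]
    - [0, -0.006, -0.049, 0.3]
    - [0, -0.006, -0.049, 0.3]
    - [0, -0.006, -0.049, 0.3]
    - [0, -0.006, -0.049, 0.3]
    - [0, -0.006, -0.049, 0.3]

```text
t: 17.82
eef_pos: [452.7, -28.0, 79.3]
tcp_rot: [0.933, 1.569, -0.717]
ft_force: [2.5, -13.6, -2.2]
opening: 0.005
```

```bash
python3 c.py pics/side6.png
```

```text
17.825 q~ 1.4275378228039113 along 57.322375600513304 behind 14.563709363012844 F z 13.357002219038177 y 3.595209488756825 -2.181638138195603
```

View pics/side6.png

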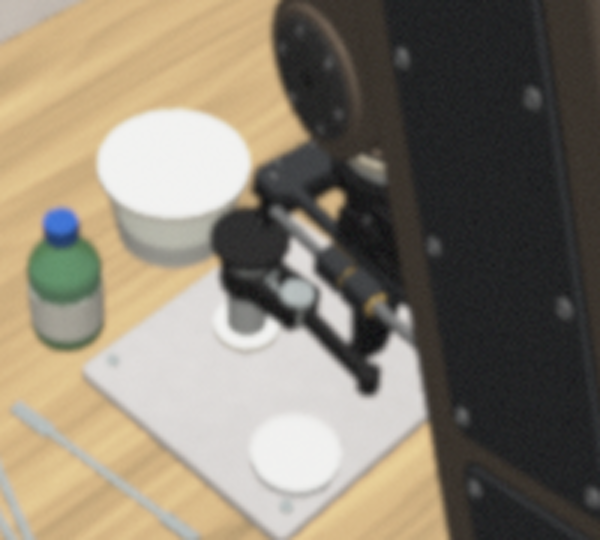

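The finger sits flat on the bar just inside the knob at (368,380). The force is about 14 N, and I'll keep swinging.

Call:
step_arm:
  steps:
    - [0, -0.008, -0.049, 0.3]
    - [0, -0.008, -0.049, 0.3]
    - [0, -0.008, -0.049, 0.3]
    - [0, -0.008, -0.049, 0.3]
    - [0, -0.008, -0.049, 0.3]
    - [0, -0.008, -0.049, 0.3]
    - [0, -0.008, -0.049, 0.3]
    - [0, -0.008, -0.049, 0.3]

```text
t: 18.88
eef_pos: [452.7, -8.0, 79.2]
tcp_rot: [-0.385, 1.569, -2.37]
ft_force: [-1.7, -13.0, 2.0]
opening: 0.005
```

```bash
python3 c.py
```

```text
18.875 q~ 1.7625778900887337 along 57.360568826651644 behind 14.278201593654934 F z 12.591187130204155 y 3.668224142325153 1.964185319273616
```

Call:
step_arm:
  steps:
    - [0, -0.008, -0.049, 0.3]
    - [0, -0.008, -0.049, 0.3]
    - [0, -0.008, -0.049, 0.3]
    - [0, -0.008, -0.049, 0.3]
    - [0, -0.008, -0.049, 0.3]
    - [0, -0.008, -0.049, 0.3]
    - [0, -0.008, -0.049, 0.3]
    - [0, -0.008, -0.049, 0.3]

```text
t: 19.88
eef_pos: [459.7, 11.0, 79.1]
tcp_rot: [-0.829, 1.568, 3.134]
ft_force: [-3.3, -4.5, 3.4]
opening: 0.003
```

```bash
python3 c.py
```

```text
19.875 q~ 2.0978938048530353 along 57.29955434276698 behind 13.76068068137393 F z 5.551334086276887 y 0.7067904688439737 3.436327259161085
```

Call:
step_arm:
  steps:
    - [0, -0.008, -0.049, 0.3]
    - [0, -0.008, -0.049, 0.3]
    - [0, -0.008, -0.049, 0.3]
    - [0, -0.008, -0.049, 0.3]
    - [0, -0.008, -0.049, 0.3]
    - [0, -0.008, -0.049, 0.3]
    - [0, 0, 0, 0]

```text
t: 20.75
eef_pos: [469.9, 22.7, 79.0]
tcp_rot: [-0.8, 1.57, 2.913]
ft_force: [1.0, -0.4, 0.4]
opening: 0.003
```

```bash
python3 c.py pics/side7.png
```

```text
20.75 q~ 2.3473870016256466 along 56.48513757865229 behind 12.569497359456669 F z -0.5950781562001962 y 0.8441546109173088 0.4007693997985856
```

View pics/side7.png

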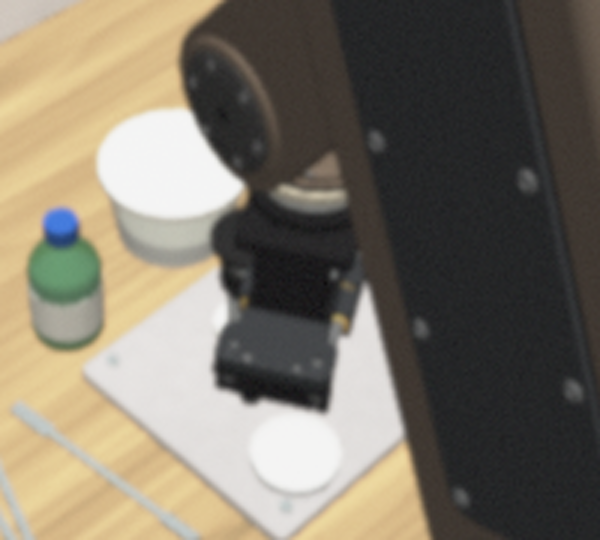

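The force has dropped to zero, so the lever snapped over. The gripper hides it in this view, so I'll back off, lift clear and look.

Call:
step_arm:
  steps:
    - [0, 0, 0.15, 0]
    - [0, 0, 0.15, 0]
    - [0, 0, 0.15, 0]
    - [-0.3, 0, 0, 0]
    - [-0.4, 0, 0, 0]
    - [-0.5, 0, 0, 0]
    - [-0.5, 0, 0, 0]
    - [-0.5, 0, 0, 0]
    - [0, -0.6, 0.3, 0]
    - [0, -0.6, 0.3, 0]
    - [0, -0.6, 0.3, 0]
    - [0, -0.6, 0.3, 0]
    - [0, -0.6, 0.1, 0]
    - [0, -0.6, 0, 0]
    - [0, -0.6, 0, 0]
    - [0, -0.6, 0, 0]
    - [0, 0, 0, 0]

```text
t: 22.92
eef_pos: [265.9, 177.5, 189.1]
tcp_rot: [2.707, 1.571, 0.139]
ft_force: [0.1, -0.5, -0.4]
opening: 0.004
```

```bash
python3 c.py
python3 - <<'E'
from h import *
a=[cv2.resize(read_camera(n)[120:310,170:450],None,fx=2.8,fy=2.8) [:, :] for n in("side","top")]
for n,i in zip(("side","top"),a): cv2.imwrite(f"pics/{n}8.png",cv2.cvtColor(i,cv2.COLOR_RGB2BGR))
print(state()["eef_pos"])
E
```

```text
22.925 q~ 2.3451058882519593 along 297.21588265065213 behind 99.61065587659103 F z 0.20438104854746328 y 0.48872149994640246 -0.3532953468411822
[266.94353605 176.6951163  189.11725243]
```

View pics/side8.png

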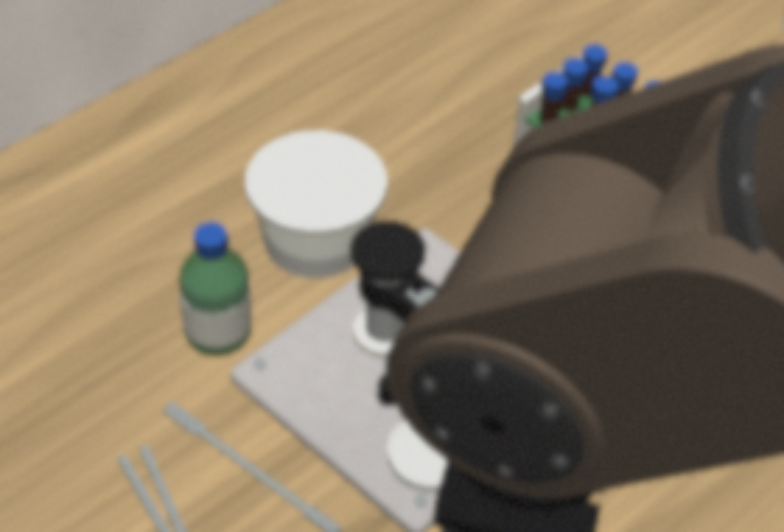

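View pics/top8.png

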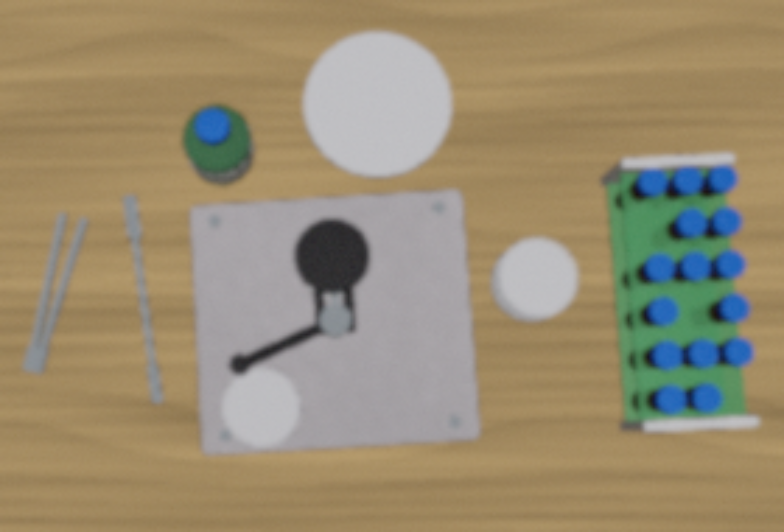

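The top view shows the lever swung to the other side, with its knob at (239,364) and the hub at (334,319). The bystanders haven't moved and the arm is clear. I'll check the angle.

Run:
```python
from h import *
p=onz("top",(170+239/2.8-.3,120+364/2.8-.3),93); h=onz("top",(170+334.5/2.8-.3,120+319/2.8-.3),96)
d=(p-h)[:2]; print(p,h,np.linalg.norm(d),"q",np.pi+1.35-np.arctan2(d[1],d[0]))
print(tri((170+332/2.8-.3,120+256/2.8-.3),(170+388/2.8-.3,120+249/2.8-.3)))
s=state(); print(s["ft_force"],s["qvel"].round(4),s["t"])
print(job_done())
```

```text
[478.52325698  53.30190248  93.        ] [510.87549553 -17.43607621  96.        ] 77.7851461966293 q 2.491844356978104
(array([555.24379619, -15.54053148, 119.43780968]), np.float64(0.7092056862924733))
[-0.07979259 -0.18780611  0.63035204] [-0.0216  0.0041 -0.0041  0.0005  0.0016  0.0008] 23.025
the job is handed in; nothing more can be done
None
```

The stage is pressed home and the cam lever is closed; I handed the job in at about 23 s of the 51 s allowed.

- **Stage:** I met the stop ring at about 4 mm/s and pressed to 18 N at the wrist with the lever still open. The stage top read 118.4 mm above the bench under load. After I let go, the two camera views gave 119.4 mm, which agrees within the 2 mm calibration.
- **Lever:** I pushed it round with the closed fingers at about 58 mm from the pivot. The readings at the end of each move peaked at about 16 N in total; I had no readings during the moves themselves. The force dropped to zero past dead centre, where it snapped over. The last top view puts it at about 2.49 rad.
- **Surroundings:** The bystanders show no visible movement in the last picture, and the wrist force is near zero with the gripper well clear.
- **Not measured:** I had no direct reading of the jaw's grip on the tube or the resting force on the ring. I infer both from the closed lever and the stage height.

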